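# Find and press a touch-bin's hidden release and swing the lid back

### The job

Open the round scrap bin on the counter. Run a fingertip along the top of its grey collar to find the notch, press down the release tab inside the notch until the lid springs half open, then push the lid back with the fingers until it stays wide open by itself, and come away. Do not grasp or lift anything, and leave the other things on the counter where they are.

Things in the scene. Friction and masses are not known exactly. Their poses are not given: they have to be found in the camera images.
- saucer: Shallow round steel saucer, 264 mm across, origin at its centre on the counter, z up. The round steel scrap bin, 138 mm high, stands fixed and centred on it. The saucer's own direction tells nothing of how the bin is turned: the notch may face any way, also away from the robot.
- collar (a point): On the bin's axis, level with the collar's top, 138 mm above the counter. The flat grey collar reaches from 85 to 117 mm from the axis, and is broken only by the notch: open upwards and outwards, 36 degrees wide (58 mm at 95 mm from the axis, 67 mm at 108 mm), the tab's face 9 mm below the collar's top. A fingertip centred 108 mm from the axis and up to 45 mm wide clears the lid.
- lid_centre (a point): Centre of the shut lid, a round steel disc of 82 mm radius inside the collar, its edge 3 mm below the collar's top. Its hinge is exactly opposite the notch, 81 mm from the axis, level with the collar's top (knuckles stand 4 mm proud). Its free edge, on the notch side, swings up and back over the hinge, away from the notch.
- release_tab (a joint): Release tab that fills the notch: 0 = up, 0.34 rad = fully down. It tilts about a cross axis near its inner edge: pressed 108 mm from the bin's axis it sinks about 8 mm (about 5 mm frees the lid) under 3 to 6 N, more nearer the axis. It springs back up when let go.
- lid (a joint): Lid angle: 0 shut, 1.57 upright, 1.85 stop. Once freed, a spring arm throws it to about 1.08 rad and no farther (gently: it waits under a hand in its way); there its free edge is 144 mm above the collar, over the bin's axis (165 mm when upright). Beyond, it swings freely: let go before upright it falls back on the arm, past upright it falls to the stop, its edge 157 mm above the collar, 45 mm beyond the hinge.
- onion: Bystander: brown onion, 82x83x94 mm, on the chopping board; origin at its underside.
- tomato: Bystander: tomato, 74x72x69 mm, on the chopping board; origin at its underside.
- lemon: Bystander: lemon, 78x55x56 mm, in front of the bin; origin at its underside.
- mug: Bystander: mug with a handle, 82x114x97 mm, to the front left; origin at its underside.
- tin: Bystander: low round tin, 75 mm across, 58 mm high, behind the bin on the left; origin at its underside.
- spice_jar: Bystander: spice jar, 45 mm across, 106 mm high, at the back left; origin at its underside.

How it is judged:
By the outcome, as a careful person would: the job done as asked, in the order asked, and still so for the second after the job is handed in, with the robot touching nothing.
It also fails if it takes over 72 s, if anything falls off the work surface, if the arm or the gripper's body presses on something with over 40 N, if the wrist force passes 120 N, or if a joint passes its speed limit or range.

### The arm

A 6-joint arm with a two-finger parallel gripper is mounted at the origin on a cart in front of the work surface, level with it; the furniture and walls round the work are solid. World frame = base frame: x ahead of the robot, y to its left, z up, the work surface at z = 0. Lengths are in m, angles in rad, forces in N, time in s.
With the tool pointing down it reaches from about 0.25 to 0.775 m from the base axis. Payload 8.9 kg.
Tool frame: the origin (TCP) lies on the centre line of the jaws, within the pads' length; the fingertips stand 25 mm ahead of it and the grasp point (between the pads) lies 6 mm ahead of it; z points along the fingers, y is the line along which they close (so a half turn about z gives the same grasp; the last joint's range is limited). The gripper opens to 85 mm and grips with 20 to 120 N. Pads are 22 mm wide; open, the fingers measure 114 mm over their backs; the gripper's body (76 mm by 85 mm) begins 54 mm behind the grasp point. The pads swing forward as they close: fully open they stand 13 mm farther back than shut.
Start: joints at [1.084, 0.291, -0.153, 1.127, 0, 1.431], TCP at [0.179, 0.494, 0.256] pointing down, gripper open.
Joint ranges: [-2.52, 2.52], [-0.91, 1.74], [-1.3, 1.37], [-1.96, 2.02], [-1.52, 1.47], [-3.14, 3.14]. Speed limits (rad/s): [2.22, 2.22, 2.79, 3.14, 3.14, 3.14].

### API

Orientations are given as a unit quaternion [x, y, z, w].
In Python, from workcell import arm gives the robot as it stands. The module is installed in compiled form; this text tells all that it offers.
- The arm moves only by the shell command python3 -m handwheel 'ROWS' [OPENING]. ROWS is JSON, a list that holds one entry, the list of rows, each a list of 6 numbers: the shift along the tool's x, y, z in cm, then the turn, a rotation vector about the tool's x, y, z in degrees. A call has 1 to 20 rows; each row shifts and turns the commanded pose from where the row before left it, along the tool's axes as they then stand; what a row does not reach is not made up. A row lasts 1/8 s, in which the tool goes at most 62.5 mm and 10.7 degrees, less where a joint would pass 70% of its speed; a pose out of reach is approached as far as the arm can. A call with a gripper value outside its range is refused whole. OPENING is the finger opening in cm, from 0 to 8.54, set as the call begins (- or left out, the last holds). The fingers move at their own pace and stop on an object; the grip force is fixed at half the most. Time passes only in rows, so rows that do not move let the fingers close. It gives the time, the measured TCP pose, the force, the opening and the grip force at its end, in the units of the state.
- arm.sense(): the state, without advancing time (a new reading comes with each control period).
- arm.get_image(name): name is "scene" or "side" or "wrist"; returns (picture, depth): 420x560x3 uint8, blue, green, red; 420x560 float32, m along the optical axis (not along the pixel's ray), 0 where there is no reading.
- arm.camera_info(name): a dict with "camera_matrix" (3x3 intrinsics, pixels), "view" (4x4, takes a point from world to camera coordinates). Camera axes: x right, y up, looking along -z (the intrinsics and any distortion apply to the point x, -y, -z); pixel columns grow to the right and rows downward; lengths in m; the calibration is good to about 2 mm. A picture is of the moment at which its call begins: read the wrist's pose just before it. camera_info takes no time and is no camera call; for the wrist camera it gives the pose at the moment of the call.
- arm.close_job(): hands the job in; it is judged then, once.
The state is a dict: "time": time; "joint_positions": joint angles; "qvel": joint speeds; "joint_torque": joint torques, N m; "tcp_pos": TCP position; "tcp_rot": TCP orientation; "contact_force": force on the tool from outside, world axes, zero at the start; "moment": the same for the moment, N m; "gripper_width": opening from 0.0 (shut) to 1.0 (fully open); "finger_force": force on a finger pad.
Only numpy, scipy, OpenCV 4.12 (cv2) and the standard library are available. Lean on these libraries where they do the work, as an engineer would, in place of code of your own. Each camera call takes 0.05 s, during which the arm holds its last target. There are 200 camera calls.

## Working session

There is one attempt and no reset: what is moved stays moved. The work goes in short steps, Python scripts to look and compute and a shell command to move; the robot and the scene stay as the last step left them, time stands still between calls to the robot, and variables do not carry over. Pictures are saved under pics/ and viewed, at most 10 in all, crops included, and the job is handed in when it is done.

```bash
mkdir -p pics; cat > h.py <<'E'
import numpy as np, cv2
from workcell import arm
def cloud(name):
    ci=arm.camera_info(name); im,d=arm.get_image(name)
    K=np.array(ci["camera_matrix"]);V=np.linalg.inv(np.array(ci["view"]))
    v,u=np.mgrid[:d.shape[0],:d.shape[1]]
    p=np.stack([(u-K[0,2])/K[0,0]*d,-(v-K[1,2])/K[1,1]*d,-d,np.ones_like(d)],-1)@V.T
    P=p[...,:3]; P[d==0]=np.nan
    return im,P
E
python3 - <<'E'
from h import *
print(arm.sense())
ims=[]
for n in ("scene","side"):
    im,P=cloud(n); np.savez('/tmp/'+n,im=im,P=P); cv2.imwrite(f'pics/{n}0.png',im)
    print(n,np.array(arm.camera_info(n)["view"]).round(3).tolist(),np.isnan(P[...,0]).mean())
    m=(abs(P[...,2]-.138)<.004)
    print(m.sum(), np.nanmedian(P[m],0))
E
```

```text
{'time': 0.0, 'joint_positions': array([ 1.08369857e+00,  2.91291398e-01, -1.54112467e-01,  1.12668971e+00,
       -4.42964482e-06,  1.43148712e+00]), 'qvel': array([ 0.00034027,  0.00038099,  0.00072988, -0.00043034,  0.00132006,
        0.00246728]), 'joint_torque': array([-4.88797832e-04, -5.37142968e+01,  3.31374907e+01,  1.59076840e-02,
       -2.00848353e-04, -3.46338493e-05]), 'tcp_pos': array([0.17874546, 0.49321367, 0.25573167]), 'tcp_rot': array([ 1.73019156e-01,  9.84918246e-01, -6.17750009e-04, -1.97738497e-04]), 'contact_force': array([-0.86417487, -0.58541318,  0.37650136]), 'moment': array([-0.00280343,  0.04450237, -0.00424753]), 'finger_force': 0.0, 'gripper_width': 0.9994108925446}
scene [[0.583, -0.812, 0.013, -0.348], [0.421, 0.316, 0.85, -0.304], [-0.695, -0.49, 0.526, -0.968], [0.0, 0.0, 0.0, 1.0]] 0.07352891156462585
5420 [ 0.5632258  -0.05430253  0.13699436]
side [[-0.978, -0.205, 0.022, 0.519], [0.147, -0.614, 0.775, -0.211], [-0.145, 0.762, 0.631, -1.683], [0.0, 0.0, 0.0, 1.0]] 0.1319090136054422
3452 [ 0.55484181 -0.02477779  0.13729586]
```

View pics/scene0.png

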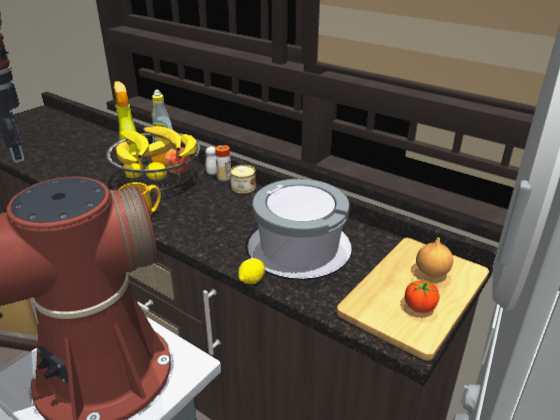

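View pics/side0.png

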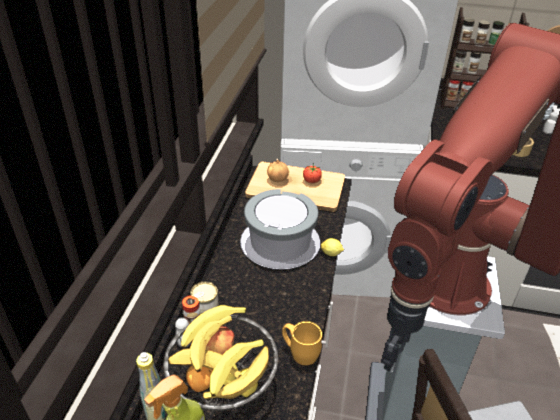

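The bin is at about (300,220) in the scene view and (281,222) in the side view. There is a dark mark on the collar near (335,218), possibly the notch, and a small thing near (275,190), possibly the hinge. Next I fit the collar and print heights by angle.

```bash
python3 - <<'E'
from h import *
from scipy.optimize import least_squares
S={n:np.load(f'/tmp/{n}.npz') for n in("scene","side")}
c=np.array([.56,-.045]); 
for it in range(3):
  for n in S:
    P=S[n]['P'].reshape(-1,3); r=np.hypot(*(P[:,:2]-c).T)
    m=(abs(P[:,2]-.138)<.005)&(r<.135)
    (x,y),R=cv2.minEnclosingCircle(P[m][:,:2].astype(np.float32)); print(n,x,y,R,m.sum())
    if n=='scene': c=np.array([x,y])
for n in S:
    P=S[n]['P'].reshape(-1,3); d=P[:,:2]-c; r=np.hypot(*d.T); a=np.degrees(np.arctan2(d[:,1],d[:,0]))%360
    out=[]
    for k in range(0,360,10):
        m=(abs(a-k-5)<5)&(P[:,2]>.1); q=lambda lo,hi:(lambda z:round(np.median(z)*1000) if len(z)>2 else -1)(P[m&(r>lo)&(r<hi)][:,2])
        out.append((k,q(.09,.1),q(.1,.112),q(.075,.082)))
    print(n,out)
im=S['scene']['im'][170:270,240:365]; im2=S['side']['im'][180:270,230:335]
cv2.imwrite('pics/c.png',np.hstack([cv2.resize(im,(400,320),interpolation=3),cv2.resize(im2,(373,320),interpolation=3)]))
E
```

```text
scene 0.5486186146736145 -0.06739535927772522 0.11866162717342377 3421
side 0.549433171749115 -0.06570840626955032 0.1198788434267044 2251
scene 0.549466073513031 -0.07048668712377548 0.11994391679763794 3567
side 0.549433171749115 -0.06570840626955032 0.1198788434267044 2251
scene 0.549466073513031 -0.07048668712377548 0.11994391679763794 3567
side 0.549433171749115 -0.06570840626955032 0.1198788434267044 2251
scene [(0, 137, 137, 134), (10, 137, 137, 135), (20, 137, 136, 135), (30, 137, 136, 136), (40, 137, 137, 136), (50, 136, 137, 136), (60, 137, 137, 135), (70, 138, 137, 138), (80, 137, 137, 138), (90, 136, 137, 137), (100, 137, 136, 136), (110, 137, 137, 136), (120, 137, 137, 136), (130, 136, 137, 136), (140, 137, 138, 136), (150, 137, 137, 135), (160, 138, 137, 136), (170, 137, 137, 135), (180, 137, 137, 136), (190, 136, 136, 136), (200, 138, 136, 136), (210, 137, 136, 135), (220, 138, 136, 135), (230, 137, 136, 135), (240, 138, 136, 136), (250, 128, 117, 135), (260, 128, 126, 135), (270, 128, 126, 134), (280, 136, 134, 134), (290, 138, 137, 136), (300, 137, 137, 136), (310, 1
[... 185 characters left out ...]
133), (40, 137, 137, 134), (50, 136, 135, 135), (60, 138, 137, 137), (70, 135, 137, 137), (80, 135, 137, 137), (90, 135, 137, 136), (100, 137, 137, 136), (110, 136, 136, 135), (120, 135, 136, 136), (130, 137, 137, 136), (140, 138, 136, 135), (150, 136, 136, 136), (160, 137, 136, 137), (170, 138, 136, 134), (180, 137, 136, 136), (190, 137, 137, 135), (200, 136, 136, 132), (210, 135, 136, 136), (220, 138, 137, 135), (230, 137, 136, -1), (240, 136, 135, 133), (250, 128, 128, 132), (260, 128, 128, 135), (270, 129, 127, -1), (280, 139, 135, 137), (290, 136, 137, -1), (300, 135, 136, 134), (310, 138, 136, 137), (320, 137, 136, 136), (330, 136, 136, 135), (340, 140, 138, 136), (350, 138, 135, 135)]
```

View pics/c.png

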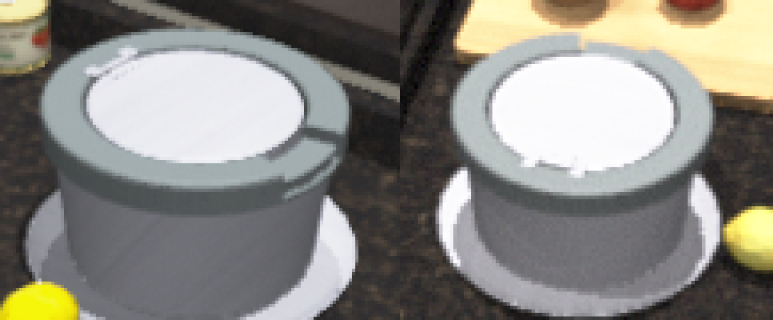

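The crop shows the notch at the collar's right side, at about (305,160) in the scene crop and (645,50) in the side crop. The hinge knuckles are opposite, at about (110,62) and (553,165). So the notch is centred near azimuth 265° (facing -y) and the hinge is at +y. I'll shut the fingers and go above the collar on its near-right side.

```bash
python3 -m handwheel '[[[0,0,0,0,0,-10],[0,0,0,0,0,-9.9],[-2.36,-5.18,0.33,0,0,0],[-2.36,-5.18,0.33,0,0,0],[-2.36,-5.18,0.33,0,0,0],[-2.36,-5.18,0.33,0,0,0],[-2.36,-5.18,0.33,0,0,0],[-2.36,-5.18,0.33,0,0,0],[-2.36,-5.18,0.33,0,0,0],[-2.36,-5.18,0.33,0,0,0],[-2.36,-5.18,0.33,0,0,0],[-2.36,-5.18,0.33,0,0,0],[-2.36,-5.18,0.33,0,0,0],[-2.36,-5.18,0.33,0,0,0],[0,0,0,0,0,0],[0,0,0,0,0,0]]]' 0
python3 - <<'E'
from h import *
print(arm.sense()['joint_positions'].round(2))
im,P=cloud('wrist'); cv2.imwrite('pics/w1.png',im)
W=P.reshape(-1,3)
m=(abs(W[:,2]-.138)<.005)&(np.hypot(W[:,0]-.549,W[:,1]+.068)<.13)
print('wrist',m.sum(),[x for x in cv2.minEnclosingCircle(W[m][:,:2].astype(np.float32))])
A=[('wrist',W)]+[(n,np.load(f'/tmp/{n}.npz')['P'].reshape(-1,3)) for n in('scene','side')]
for n,P in A:
    d=P[:,:2]-[.549,-.068]; r=np.hypot(*d.T); a=np.degrees(np.arctan2(d[:,1],d[:,0]))%360
    m=(r>.092)&(r<.112)&(P[:,2]>.12)&(P[:,2]<.1315)
    if m.sum()>5: print(n,m.sum(),np.percentile(a[m],[2,5,50,95,98]).round(1))
    m=(r>.06)&(r<.09)&(P[:,2]>.1395)&(P[:,2]<.15)
    if m.sum()>3: print(' knuckle',m.sum(),np.median(a[m]),np.median(r[m]))
E
```

```text
time: 2.1
tcp_pos: [0.4612, -0.1279, 0.2162]
tcp_rot: [0.001, 1.0, 0.0, -0.001]
contact_force: [-0.1, 0.5, -0.0]
gripper_width: -0.001
finger_force: 0.0
[-0.42  0.23 -0.34  1.    0.   -0.42]
wrist 40051 [(0.5410795211791992, -0.06715141981840134), 0.11597689986228943]
wrist 340 [251.2 251.4 253.9 256.9 257.4]
 knuckle 1022 100.16227671946137 0.08309243987903853
scene 120 [252.7 253.3 268.7 282.8 283.4]
 knuckle 33 92.41152580187354 0.08017780638267746
side 79 [ 32.8  62.3 262.6 299.  318.5]
 knuckle 74 116.11744197469775 0.07903601839498653
```

View pics/w1.png

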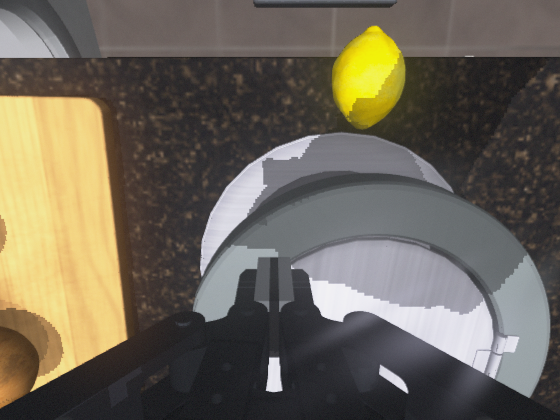

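The wrist view shows the fingertip at (275,265), above the collar's near-right arc. The knuckle is at (500,350), the lemon at (370,80), and the gripper hides the notch. Notch centre is about 268°, edges about 250° and 286°. I'll descend to touch the collar.

```bash
python3 -m handwheel '[[[0,0,1.8,0,0,0],[0,0,1.8,0,0,0],[0,0,0,0,0,0],[0,0,0,0,0,0]]]'; python3 -m handwheel '[[[0,0,0.5,0,0,0],[0,0,0.5,0,0,0],[0,0,0.2,0,0,0],[0,0,0.2,0,0,0],[0,0,0,0,0,0]]]'
```

```text
time: 2.65
tcp_pos: [0.4619, -0.1276, 0.1814]
tcp_rot: [-0.0, 1.0, -0.0, 0.0]
contact_force: [-0.1, -0.6, -0.6]
gripper_width: 0.001
finger_force: 0.0
time: 3.28
tcp_pos: [0.4618, -0.1282, 0.1666]
tcp_rot: [0.0, 1.0, 0.0, -0.0]
contact_force: [0.7, -0.2, -0.2]
gripper_width: -0.0
finger_force: 0.0
```

```bash
python3 -m handwheel '[[[0,0,0.2,0,0,0],[0,0,0,0,0,0]]]'|sed -n '2p;4p'; python3 -m handwheel '[[[0,0,0.1,0,0,0],[0,0,0,0,0,0]]]'|sed -n '2p;4p';  python3 -m handwheel '[[[0,0,0.05,0,0,0],[0,0,0,0,0,0]]]'|sed -n '2p;4p'
```

```text
tcp_pos: [0.4618, -0.1282, 0.1646]
contact_force: [1.2, 0.1, 0.5]
tcp_pos: [0.4618, -0.1282, 0.1637]
contact_force: [0.6, 0.7, 0.6]
tcp_pos: [0.4618, -0.1282, 0.1632]
contact_force: [0.6, -0.4, 0.2]
```

```bash
for i in 1; do python3 -m handwheel '[[[0,0,0.05,0,0,0],[0,0,0,0,0,0]]]'|sed -n '2p;4p'; python3 -m handwheel '[[[0,0,0.05,0,0,0],[0,0,0,0,0,0]]]'|sed -n '2p;4p';  python3 -m handwheel '[[[0,0,0.05,0,0,0],[0,0,0,0,0,0]]]'|sed -n '2p;4p'; done
```

```text
tcp_pos: [0.4619, -0.1282, 0.1631]
contact_force: [-1.3, 0.6, 4.9]
tcp_pos: [0.4619, -0.1282, 0.163]
contact_force: [-3.8, 1.0, 11.3]
tcp_pos: [0.4619, -0.1282, 0.163]
contact_force: [-5.7, 1.5, 18.6]
```

The fingertip touches the collar at TCP z 0.163, as expected. I'll ease off and run along the collar toward the notch.

```bash
python3 -m handwheel '[[[0,0,-0.09,0,0,0],[-0.57,-0.78,0,0,0,0],[-0.57,-0.78,0,0,0,0],[0,0,0,0,0,0]]]'|sed -n '2p;4p'; python3 -m handwheel '[[[-0.72,-0.6,0,0,0,0],[-0.72,-0.6,0,0,0,0],[0,0,0,0,0,0]]]'|sed -n '2p;4p'
```

```text
tcp_pos: [0.4737, -0.1438, 0.1631]
contact_force: [-1.9, 2.5, 8.3]
tcp_pos: [0.4878, -0.1556, 0.1631]
contact_force: [-2.2, 2.7, 8.7]
```

```bash
python3 -m handwheel '[[[-0.81,-0.5,0,0,0,0],[-0.81,-0.44,0,0,0,0],[0,0,0,0,0,0]]]'|sed -n '2p;4p'; python3 -m handwheel '[[[-0.88,-0.35,0,0,0,0],[0,0,0,0,0,0]]]'|sed -n '2p;4p'; python3 -m handwheel '[[[-0.44,-0.15,0,0,0,0],[0,0,0,0,0,0]]]'|sed -n '2p;4p'; python3 -m handwheel '[[[-0.44,-0.14,0,0,0,0],[0,0,0,0,0,0]]]'|sed -n '2p;4p'; python3 -m handwheel '[[[-0.45,-0.1,0,0,0,0],[0,0,0,0,0,0]]]'|sed -n '2p;4p'
```

```text
tcp_pos: [0.5038, -0.1651, 0.163]
contact_force: [-3.3, 2.9, 9.5]
tcp_pos: [0.5127, -0.1688, 0.1629]
contact_force: [-2.3, 1.3, 8.0]
tcp_pos: [0.5172, -0.1704, 0.1626]
contact_force: [0.3, -0.0, 1.8]
tcp_pos: [0.5218, -0.1718, 0.1625]
contact_force: [0.5, 0.1, 0.0]
tcp_pos: [0.5263, -0.1727, 0.1626]
contact_force: [0.3, 0.0, -0.3]
```

The finger dropped off the collar's edge at about azimuth 247°, so the notch centre is near 266°. I'll move there and press.

```bash
python3 -m handwheel '[[[-0.75,-0.15,0,0,0,0],[-0.75,-0.2,0,0,0,0],[0,0,0.4,0,0,0],[0,0,0.3,0,0,0],[0,0,0,0,0,0]]]'|sed -n '2p;4p'; python3 -m handwheel '[[[0,0,0.3,0,0,0],[0,0,0,0,0,0]]]'|sed -n '2p;4p'; python3 -m handwheel '[[[0,0,0.2,0,0,0],[0,0,0,0,0,0]]]'|sed -n '2p;4p'; python3 -m handwheel '[[[0,0,0.2,0,0,0],[0,0,0,0,0,0]]]'|sed -n '2p;4p'
```

```text
tcp_pos: [0.5405, -0.1759, 0.1552]
contact_force: [0.3, 0.2, -0.7]
tcp_pos: [0.5409, -0.1765, 0.1529]
contact_force: [-2.2, -1.9, 3.5]
tcp_pos: [0.5409, -0.1772, 0.1512]
contact_force: [-2.6, -5.5, 5.7]
tcp_pos: [0.5409, -0.1778, 0.1495]
contact_force: [-3.6, -7.0, 7.9]
```

```bash
python3 -m handwheel '[[[0,0,0.15,0,0,0],[0,0,0,0,0,0]]]'|sed -n '2p;4p'; python3 -m handwheel '[[[0,0,0.15,0,0,0],[0,0,0,0,0,0],[0,0,0,0,0,0]]]'|sed -n '2p;4p'
python3 - <<'E'
from h import *
im,P=cloud('side'); im2,P2=cloud('scene'); cv2.imwrite('pics/s2.png',np.hstack([cv2.resize(im[130:290,190:360],(400,376)),cv2.resize(im2[130:280,220:380],(400,376))]))
E
```

```text
tcp_pos: [0.5412, -0.1779, 0.1482]
contact_force: [-3.9, -6.8, 9.5]
tcp_pos: [0.5412, -0.1782, 0.1469]
contact_force: [-3.6, -9.1, 10.8]
```

View pics/s2.png

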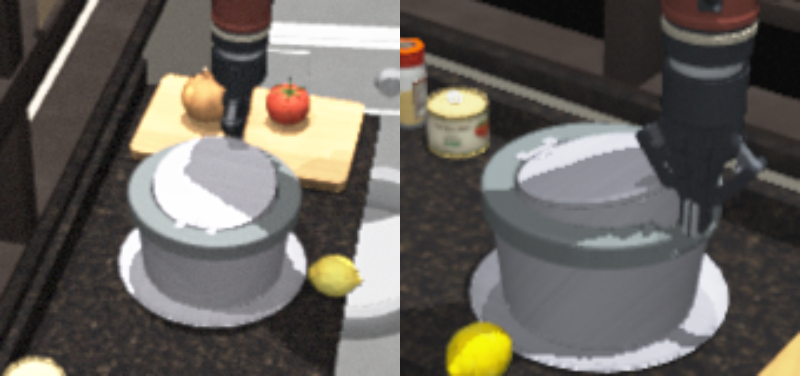

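The lid is free and rests against the gripper body, at about (215,180) in the left half and (600,165) in the right. I'll withdraw outward so it can spring, then up.

```bash
python3 -m handwheel '[[[0,-1,0,0,0,0],[0,-1.5,-0.3,0,0,0],[0,-2,-1,0,0,0],[0,-2,-2,0,0,0],[0,0,-5,0,0,0],[0,0,-5,0,0,0],[0,0,-2,0,0,0],[0,0,0,0,0,0],[0,0,0,0,0,0],[0,0,0,0,0,0],[0,0,0,0,0,0]]]'|sed -n '1,2p;4p'
python3 - <<'E'
from h import *
im,P=cloud('side'); im2,P2=cloud('scene'); cv2.imwrite('pics/s3.png',np.hstack([cv2.resize(im[130:290,190:360],(400,376)),cv2.resize(im2[130:280,220:380],(400,376))]))
for Q in(P,P2):
    Q=Q.reshape(-1,3); m=(abs(Q[:,0]-.549)<.05)&(Q[:,2]>.15)&(Q[:,1]>-.13)&(Q[:,1]<.06)&(Q[:,2]<.33)
    if m.sum(): q=Q[m]; print(m.sum(),q[np.argmax(q[:,2])], np.polyfit(q[:,1],q[:,2],1))
E
```

```text
time: 10.5
tcp_pos: [0.5406, -0.2409, 0.2977]
contact_force: [0.7, -0.0, -1.1]
1499 [ 0.55658028 -0.06184721  0.28195305] [-1.74483576  0.16348314]
825 [ 0.53392908 -0.07068439  0.28120066] [-1.89904281  0.13813994]
```

View pics/s3.png

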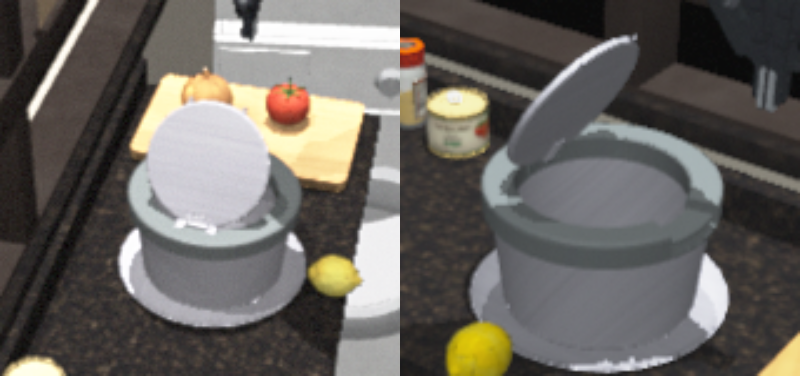

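The lid is half open, edge at about (630,40) in the right half and measured at z 0.282, y -0.066, as specified. Now I'll push it back toward +y.

```bash
python3 -m handwheel '[[[-0.5,-0,1,0,0,0],[-0.5,3,1,0,0,0],[0,4,0,0,0,0],[0,4,0,0,0,0],[0,2.5,0,0,0,0],[0,1,0,0,0,0],[0,1,0,0,0,0],[0,1,0,0,0,0],[0,1,0,0,0,0],[0,1,0,0,0,0]]]'|sed -n '1,2p;4p'; python3 -m handwheel '[[[0,1,0,0,0,0],[0,1,0,0,0,0],[0,1,0,0,0,0],[0,0,0,0,0,0]]]'|sed -n '1,2p;4p'
```

```text
time: 11.85
tcp_pos: [0.5515, -0.0563, 0.2792]
contact_force: [-0.7, -6.9, 19.5]
time: 12.35
tcp_pos: [0.5547, -0.0269, 0.2852]
contact_force: [-3.6, -5.8, 44.2]
```

There is an upward force: the rising lid edge catches on the knuckles above the fingers. I'll raise the tool.

```bash
python3 -m handwheel '[[[0,-0.3,-0.8,0,0,0],[0,0,-0.8,0,0,0],[0,0,-0.6,0,0,0],[0,0,0,0,0,0]]]'|sed -n '1,2p;4p'
python3 - <<'E'
from h import *
im,P=cloud('side'); im2,P2=cloud('scene'); cv2.imwrite('pics/s4.png',np.hstack([cv2.resize(im[100:260,190:360],(400,376)),cv2.resize(im2[110:260,220:380],(400,376))]))
E
```

```text
time: 12.85
tcp_pos: [0.5511, -0.029, 0.3006]
contact_force: [-0.8, -0.2, 0.2]
```

View pics/s4.png

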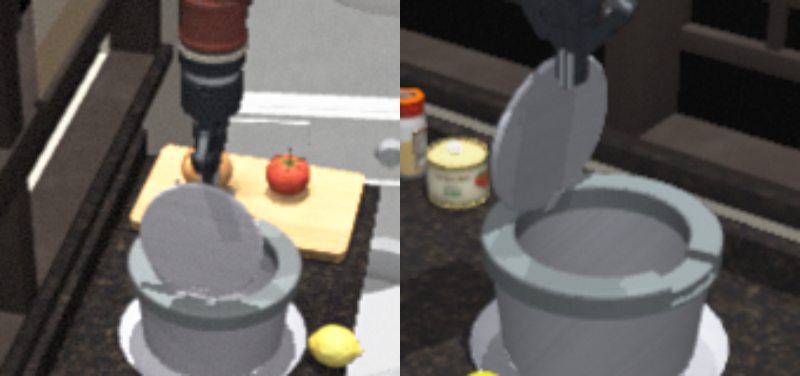

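The finger holds the lid near 1.35 rad at about (570,80) in the right half, and the force is gone. I'll rise slightly more and push on past upright, then come away.

```bash
python3 -m handwheel '[[[0,0.4,-0.4,0,0,0],[0,1,0,0,0,0],[0,1,0,0,0,0],[0,0,0,0,0,0]]]'|sed -n '1,2p;4p';  python3 -m handwheel '[[[0,1,0,0,0,0],[0,1,0,0,0,0],[0,0.8,0,0,0,0],[0,0,0,0,0,0],[0,0,0,0,0,0]]]'|sed -n '1,2p;4p'
```

```text
time: 13.45
tcp_pos: [0.5509, -0.0041, 0.3046]
contact_force: [-0.2, -0.3, 0.4]
time: 14.08
tcp_pos: [0.551, 0.0228, 0.3046]
contact_force: [0.5, 0.2, -0.1]
```

```bash
python3 -m handwheel '[[[0,-2,0,0,0,0],[0,-4,-1,0,0,0],[0,-5,-1,0,0,0],[0,-5,-1,0,0,0],[0,-4,0,0,0,0],[0,0,0,0,0,0],[0,0,0,0,0,0],[0,0,0,0,0,0],[0,0,0,0,0,0],[0,0,0,0,0,0],[0,0,0,0,0,0]]]'|sed -n '1,2p;4p'
python3 - <<'E'
from h import *
im,P=cloud('side'); im2,P2=cloud('scene'); cv2.imwrite('pics/s5.png',np.hstack([cv2.resize(im[100:400,150:360],(400,571)),cv2.resize(im2[110:320,110:500],(400,571))]))
for Q in(P,P2):
    Q=Q.reshape(-1,3); m=(abs(Q[:,0]-.549)<.05)&(Q[:,2]>.15)&(Q[:,1]>-.1)&(Q[:,1]<.12)&(Q[:,2]<.33)
    if m.sum(): q=Q[m]; print(m.sum(),q[np.argmax(q[:,2])])
E
```

```text
time: 15.45
tcp_pos: [0.551, -0.1768, 0.3347]
contact_force: [-0.7, -0.4, -0.9]
1001 [0.55157426 0.05762486 0.29847592]
1824 [0.54791569 0.04870677 0.29677961]
```

View pics/s5.png

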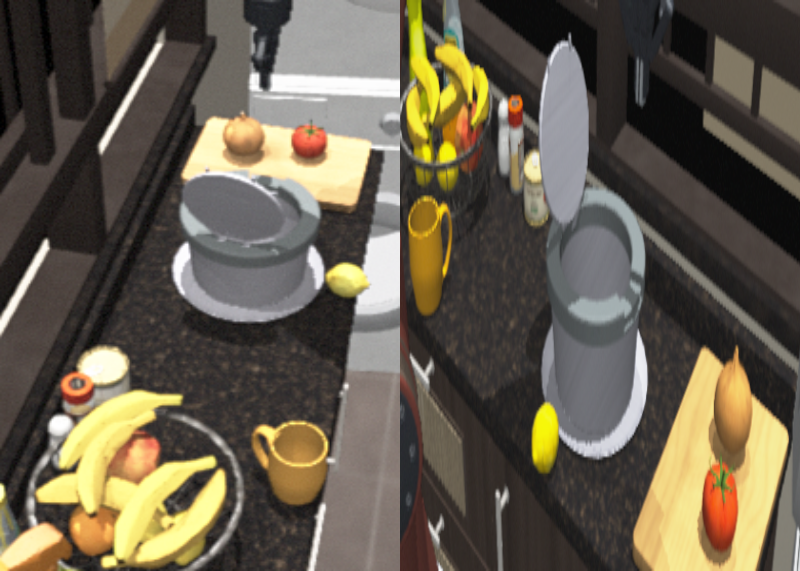

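The lid stands at its stop, edge measured at y 0.055, z 0.297 (pixel (570,45) in the right half). The other things look unmoved and the arm is clear, so I'll hand in.

```bash
python3 -c "
from workcell import arm
print(arm.close_job())"
```

```text
the job is handed in; nothing more can be done
None
```

The bin is open: I found the notch by running a fingertip along the collar, pressed the tab, and pushed the lid back to its stop, where it stays by itself with the arm clear and the other things unmoved; on the first push the lid edge caught the gripper with a wrist force of about 44 N upward, and if that contact was on the gripper's body rather than the fingers it could count against the 40 N limit.

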